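# Set the largest calibration weight on the lab balance

### The arm

A 6-joint arm with a two-finger parallel gripper is mounted at the origin on the work surface. World frame = base frame: x ahead of the robot, y to its left, z up, the work surface at z = 0. Lengths are in m, angles in rad, forces in N, time in s.
With the tool pointing down it reaches from about 0.375 to 0.925 m from the base axis. Payload 5.7 kg.
Tool frame: the origin (TCP) lies at the very end of the fingers, on their centre line; the grasp point (between the pads) lies 19 mm behind it; x points along the fingers, y is the direction in which the jaws open and shut, and the axes are right-handed (so a half turn about x gives the same grasp; the last joint's range is limited). The gripper opens to 85 mm and grips with 20 to 120 N. Pads are 22 mm wide; open, the fingers measure 114 mm over their backs; the gripper's body (76 mm by 85 mm) begins 54 mm behind the grasp point. The pads swing forward as they close: fully open they stand 13 mm farther back than shut.
Start: joints at [-1.353, 0.359, 1.51, -0, 1.272, -0.115], TCP at [0.196, -0.567, 0.231] pointing down, gripper open.
Joint ranges: [-2.97, 2.97], [-1.01, 2.36], [0.21, 2.38], [-0.96, 4.11], [0.2, 2.71], [-2.98, 2.98]. Speed limits (rad/s): [2.39, 2.39, 3.14, 3.14, 3.14, 3.14].

### API

Orientations are given as a unit quaternion [w, x, y, z].
In Python, from bench import env, get_image gives the robot as it stands.
- The arm moves only by the shell command python3 -m crank 'ROWS' [FORCE]. ROWS is JSON, one flat list of numbers, 7 for each row, row after row: the shift along the tool's x, y, z in m, then the turn, a rotation vector about the tool's x, y, z in rad, then the opening in per cent of the stroke, from 0 (shut) to 100 (fully open). A call has 1 to 12 rows; each row shifts and turns the commanded pose from where the row before left it, along the tool's axes as they then stand; what a row does not reach is not made up. A row lasts 1/12 s, in which the tool goes at most 41.7 mm and 7.16 degrees, less where a joint would pass 70% of its speed; a pose out of reach is approached as far as the arm can. A call is refused whole if a number of a shift passes 0.0417 or a number of a turn 0.125, either way. A call with a gripper value outside its range is refused whole. The fingers move at their own pace and stop on an object; FORCE is the grip in N (left out, the last holds). Time passes only in rows, so rows that do not move let the fingers close. It gives the time, the measured TCP pose, the force and the opening at its end, in the units of the state.
- env.read_state(): the state, without advancing time (a new reading comes with each control period).
- get_image(name): name is "scene" or "top" or "wrist"; returns a dict with "color" (480x640x3 uint8, red, green, blue), "K" (3x3 intrinsics, pixels), "R" (3x3) and "t" (3): a world point X has camera coordinates R X + t; the wrist camera has in their place "mount" (4x4, takes a point from camera to tool coordinates, whose origin is the TCP and whose axes are the tool frame's). Camera axes: x right, y down, z forward; pixel columns grow to the right and rows downward; lengths in m; the calibration is good to about 2 mm. A picture is of the moment at which its call begins: read the wrist's pose just before it. There is no depth.
- env.job_done(): hands the job in, once; it reports no verdict.
The state is a dict: "clock": time; "joints": joint angles; "dq": joint speeds; "tau": joint torques, N m; "eef_pos": TCP position; "tool_rot": TCP orientation; "contact_force": force on the tool from outside, world axes, zero at the start; "ft_torque": the same for the moment, N m; "opening": finger opening in m.
Only numpy, scipy, OpenCV 4.12 (cv2) and the standard library are available. Lean on these libraries where they do the work, as an engineer would, in place of code of your own. Each camera call takes 0.05 s, during which the arm holds its last target.

### The job

Lift the largest of the three steel calibration weights straight up out of the wooden block by its knob, and set it down gently, upright, in the middle of the balance's pan; do not drop it. Leave the two smaller weights in their pockets.

Things in the scene. Friction and masses are not known exactly. Their poses are not given: they have to be found in the camera images.
- weight_large: Largest of 3 plain steel weights, 500 g: round body 48 mm wide, 30 high, with a cylindrical knob on top, 20 mm wide, 28 high. It sits at an end of the row of 3 in a fixed wooden block (78 x 190 mm, any yaw, top 40 mm above the bench), in a pocket 30 mm deep with 1 mm play: body flush with the block, knob alone standing out, its top at 68 mm. Origin: centre of underside (10 mm above the bench); z up.
- weight_medium: Middle-sized steel weight, 200 g, in the middle pocket of the block's row, its axis 63 mm from the large weight's: body 30 mm wide, 30 mm high, flush with the block; knob 14 mm wide, 24 mm high, top at 64 mm. Origin: centre of underside (10 mm above the bench); z up.
- weight_small: Smallest steel weight, 100 g, at the other end of the block's row, its axis 117 mm from the large weight's and 54 mm from the medium one's: body 21 mm wide, 30 mm high, flush with the block; knob 10 mm wide, 20 mm high, top at 60 mm. Origin: centre of underside (10 mm above the bench); z up.
- pan (a point): Centre of the top face of the balance's flat, rimless, rigid round steel pan (130 mm diameter, 76 mm above the bench). The balance is a fixed white box 235 x 190 mm, housing top 60 mm above the bench, with a dark display on the side towards the robot. z points up, x away from the display.
Mind the look-alikes: they are no part of the job. Leave any blue, green or turquoise look-alike of the weight_large alone.

How it is judged:
On the way:
1. the large weight is lifted clear of its pocket (height (world z) of weight_large above 0.045 m), for 0.1 s.
At the end, for the whole second after the job is handed in: The large weight stands upright (within 6 degrees) and at rest on the balance's pan, released, its axis within 25 mm of the pan's centre; the medium and small weights are still in their pockets, moved less than 12 mm (horizontal distance between weight_large and pan below 0.025 m and z of weight_large in the frame of pan between -0.006 and 0.006 m and angle between weight_large's own z axis and vertical below 0.1 rad and linear speed of weight_large below 0.02 m/s and distance of each of weight_medium, weight_small from where it was at the start of the episode below 0.012 m); the robot touches nothing.
It fails at once if a smaller weight is pulled out of its pocket (moved more than 15 mm) (distance of any of weight_medium, weight_small from where it was at the start of the episode above 0.015 m).
It fails at once if the large weight is dropped (falls free faster than 0.6 m/s, about 20 mm) (contact force between the fingers and weight_large below 0.05 N and linear speed of weight_large above 0.6 m/s).
It also fails if it takes over 43 s, if anything falls off the work surface, if the arm or the gripper's body presses on something with over 40 N, if the wrist force passes 120 N, or if a joint passes its speed limit or range.

## Working session

There is one attempt and no reset: what is moved stays moved. The work goes in short steps, Python scripts to look and compute and a shell command to move; the robot and the scene stay as the last step left them, time stands still between calls to the robot, and variables do not carry over. Pictures are saved under pics/ and viewed, and the job is handed in when it is done.

```bash
ls; mkdir -p pics
python3 - <<'E'
from bench import env,get_image
import cv2,numpy as np
s=env.read_state(); print(s)
for n in("scene","top","wrist"):
    d=get_image(n); cv2.imwrite(f"pics/{n}0.png",d["color"][:,:,::-1]); print(n,{k:np.round(v,4).tolist() for k,v in d.items() if k!="color"})
E
```

```text
pics
{'clock': 0.0, 'joints': array([-1.35309708e+00,  3.59527598e-01,  1.51145241e+00, -2.72409182e-05,
        1.27250627e+00, -1.15112111e-01]), 'dq': array([ 0.00021602, -0.00072802,  0.00024309,  0.00036486, -0.00039994,
        0.00094971]), 'tau': array([ 2.62571652e-03, -5.27617192e+01, -2.78616464e+01,  2.42888871e-05,
        1.33472178e-02, -1.62711018e-06]), 'eef_pos': array([ 0.19584634, -0.5664013 ,  0.23043254]), 'tool_rot': array([-0.11645889, -0.69729486, -0.11779518,  0.69738189]), 'contact_force': array([0.07447166, 0.03988084, 0.27743818]), 'ft_torque': array([ 0.03503505, -0.01964164,  0.02961988]), 'opening': 0.08550801827578963}
scene {'K': [[585.0943, 0.0, 311.7827], [0.0, 585.0943, 244.7758], [0.0, 0.0, 1.0]], 'R': [[-0.3517, 0.936, -0.0148], [0.7095, 0.2562, -0.6565], [-0.6107, -0.2414, -0.7542]], 't': [0.2117, -0.3215, 1.3698]}
top {'K': [[482.1854, 0.0, 312.2904], [0.0, 482.1854, 234.3132], [0.0, 0.0, 1.0]], 'R': [[-0.0076, -0.9996, 0.0278], [-0.99, 0.0036, -0.1412], [0.141, -0.0286, -0.9896]], 't': [-0.0215, 0.5166, 0.836]}
wrist {'K': [[383.6973, 0.0, 315.3996], [0.0, 383.6973, 248.124], [0.0, 0.0, 1.0]], 'mount': [[-0.0004, -0.2852, 0.9585, -0.1424], [1.0, -0.0004, 0.0003, -0.0006], [0.0003, 0.9585, 0.2852, -0.073], [0.0, 0.0, 0.0, 1.0]]}
```

View pics/scene0.png

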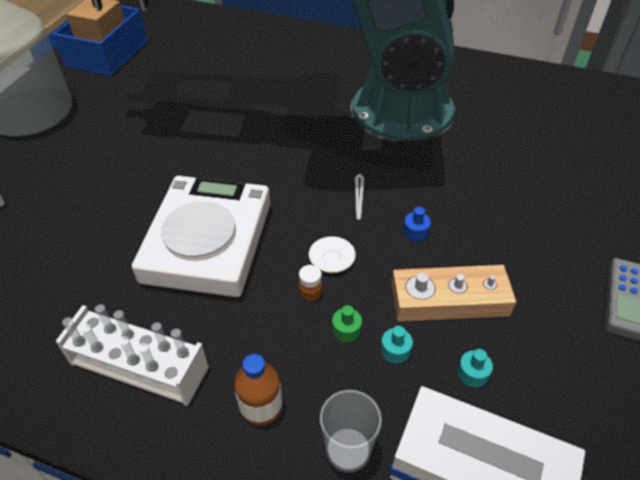

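View pics/top0.png

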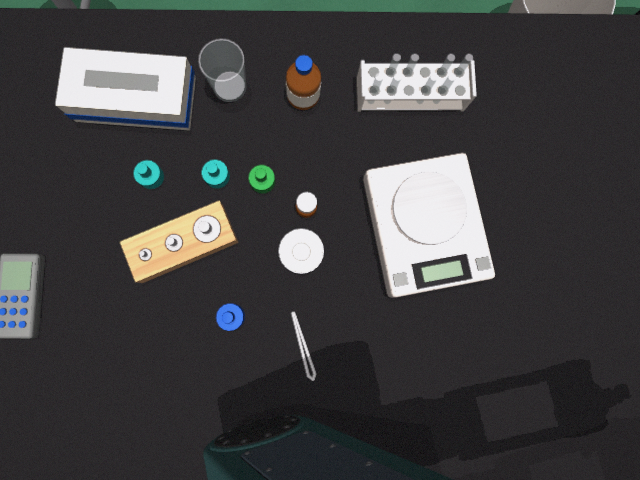

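View pics/wrist0.png

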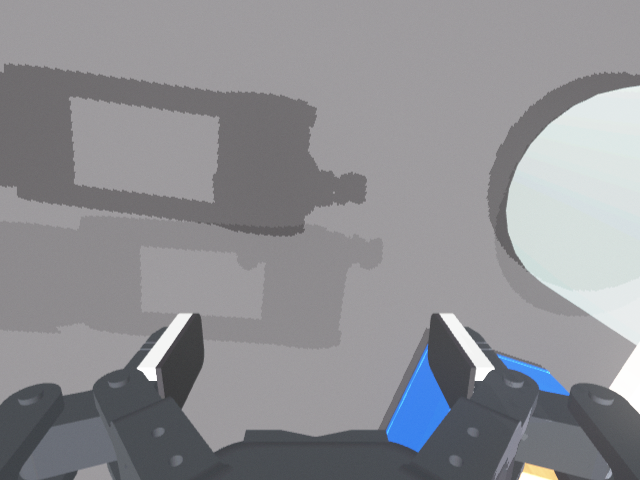

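The wooden block holds three steel weights: the large one at top (207,228) / scene (421,285), medium at top (174,242), small at top (145,254). The look-alikes at top are teal (147,173) and (214,172), green (261,177) and blue (229,317). Only the steel one at the right-hand end of the block fits the description. The balance pan is at top (430,208). I'll confirm with enlarged crops.

```bash
cat > h.py <<'E'
import numpy as np,cv2
def ray(d,uv):
    r=d["R"].T@np.linalg.inv(d["K"])@np.array([uv[0],uv[1],1.]); return -d["R"].T@d["t"],r
def plane(d,uv,z):
    c,r=ray(d,uv); return c+r*(z-c[2])/r[2]
def proj(d,X):
    p=d["K"]@(d["R"]@np.array(X)+d["t"]); return p[:2]/p[2]
def tri(d1,u1,d2,u2):
    c1,r1=ray(d1,u1);c2,r2=ray(d2,u2)
    s=np.linalg.lstsq(np.c_[r1,-r2],c2-c1,rcond=None)[0]
    a=c1+s[0]*r1;b=c2+s[1]*r2; return (a+b)/2,np.linalg.norm(a-b)
E
python3 - <<'E'
from bench import get_image
import pickle
from h import *
D={n:get_image(n) for n in("scene","top")}; pickle.dump(D,open("d.pkl","wb"))
a=cv2.resize(D["top"]["color"][195:290,110:250],None,fx=5,fy=5,interpolation=cv2.INTER_CUBIC)
b=cv2.resize(D["scene"]["color"][255:330,385:525],None,fx=5,fy=5,interpolation=cv2.INTER_CUBIC)
cv2.imwrite("pics/ca.png",a[:,:,::-1]);cv2.imwrite("pics/cb.png",b[:,:,::-1])
# block & pan by masks
for n,z,roi in(("top",.04,(110,195,250,290)),("scene",.04,(385,255,525,330))):
    im=D[n]["color"];hsv=cv2.cvtColor(im,cv2.COLOR_RGB2HSV)
    x0,y0,x1,y1=roi
    h=hsv[y0:y1,x0:x1]; m=((h[...,1]<60)&(h[...,2]>90)).astype(np.uint8)
    k,l,st,c=cv2.connectedComponentsWithStats(m)
    for i in range(1,k):
        if st[i,4]>15: print(n,st[i],c[i]+[x0,y0],plane(D[n],c[i]+[x0,y0],z).round(4))
E
```

```text
top [ 83  20  27  27 549] [206.28779599 228.39344262] [0.5275 0.166  0.04  ]
top [ 55  39  18  17 220] [173.34545455 242.19545455] [0.5027 0.2239 0.04  ]
top [ 29  54  13  12 112] [144.76785714 254.25892857] [0.4813 0.2736 0.04  ]
scene [ 21  17  29  28 580] [420.24137931 286.48103448] [0.5282 0.1664 0.04  ]
scene [ 64  19  18  19 251] [457.88446215 283.98406375] [0.5017 0.2242 0.04  ]
scene [ 98  20  14  15 136] [490.         282.71323529] [0.4808 0.274  0.04  ]
```

View pics/ca.png

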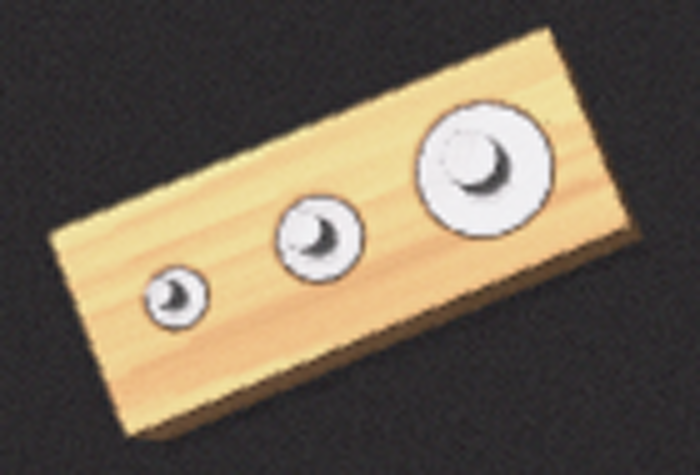

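View pics/cb.png

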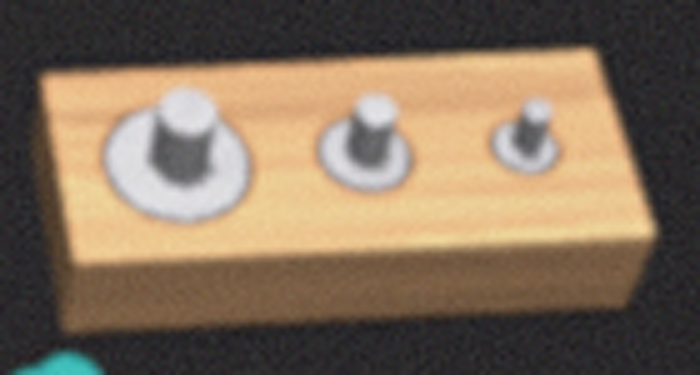

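The crops show the large steel weight at the right-hand end in the top view (205.., 228) and at the left-hand end in the scene view. Its body is flush, with only the knob standing out. Next I'll refine with ellipses and measure the pan.

Run:
```python
import pickle
from h import *
D=pickle.load(open("d.pkl","rb"))
P={}
for n,roi in(("top",(110,195,250,290)),("scene",(385,255,525,330))):
    x0,y0,x1,y1=roi
    h=cv2.cvtColor(D[n]["color"],cv2.COLOR_RGB2HSV)[y0:y1,x0:x1]
    m=((h[...,1]<75)&(h[...,2]>60)).astype(np.uint8)
    for c in cv2.findContours(m,0,1)[0]:
        if cv2.contourArea(c)<60: continue
        e=cv2.fitEllipse(cv2.convexHull(c)); uv=np.array(e[0])+[x0,y0]
        w=plane(D[n],uv,.04); print(n,uv.round(1),np.round(e[1],1),w.round(4)); P.setdefault(n,[]).append(w)
for n in P:
    L=max(P[n],key=lambda w:-w[1]); print(n,[round(float(np.linalg.norm(w-L)),4) for w in P[n]])
# knob top from crops
kt=np.array([470,158])/5+[110,195]; ks=np.array([187,112])/5+[385,255]
print("knob plane",plane(D["top"],kt,.068),plane(D["scene"],ks,.068),tri(D["top"],kt,D["scene"],ks))
# pan
for n,roi,seed in(("top",(360,150,500,300),(430,208)),("scene",(130,170,275,300),(198,229))):
    x0,y0,x1,y1=roi
    im=D[n]["color"][y0:y1,x0:x1]; g=cv2.cvtColor(im,cv2.COLOR_RGB2GRAY)
    print(n,"pan val",g[seed[1]-y0,seed[0]-x0], g[seed[1]-y0,::8])
    cv2.imwrite(f"pics/pan_{n}.png",cv2.resize(im,None,fx=4,fy=4,interpolation=cv2.INTER_CUBIC)[:,:,::-1])
```

```text
top [144.8 254.1] [11.8 12.4] [0.4816 0.2735 0.04  ]
top [173.4 242.1] [16.7 17.5] [0.5028 0.2238 0.04  ]
top [206.4 228.3] [26.4 27.4] [0.5276 0.1659 0.04  ]
scene [490.  281.7] [13.6 15.8] [0.4787 0.2737 0.04  ]
scene [457.8 283.4] [18.9 20.2] [0.5004 0.2238 0.04  ]
scene [420.2 286. ] [27.  29.4] [0.5274 0.166  0.04  ]
top [0.117, 0.063, 0.0]
scene [0.1181, 0.0638, 0.0]
knob plane [0.52627218 0.16465397 0.068     ] [0.53072842 0.16702617 0.068     ] (array([0.52693642, 0.16618416, 0.06301932]), np.float64(0.0011149802550798477))
top pan val 239 [ 39  35 241 240 161 239 239 240 240 240 238 240 237 232 238  42  45  42]
scene pan val 217 [ 42  36  44 238 221 221 219 221 221 218 216 220 214 150 238 241  99  31
  33]
```

```bash
python3 -c "
import cv2,numpy as np
a=cv2.imread('pics/pan_top.png');b=cv2.imread('pics/pan_scene.png')
f=lambda x:cv2.copyMakeBorder(cv2.resize(x,None,fx=.68,fy=.68),0,600,0,400,0)[:450,:395]
cv2.imwrite('pics/pan2.png',np.hstack([f(a),f(b)]))"
```

```text
(no output)
```

View pics/pan2.png

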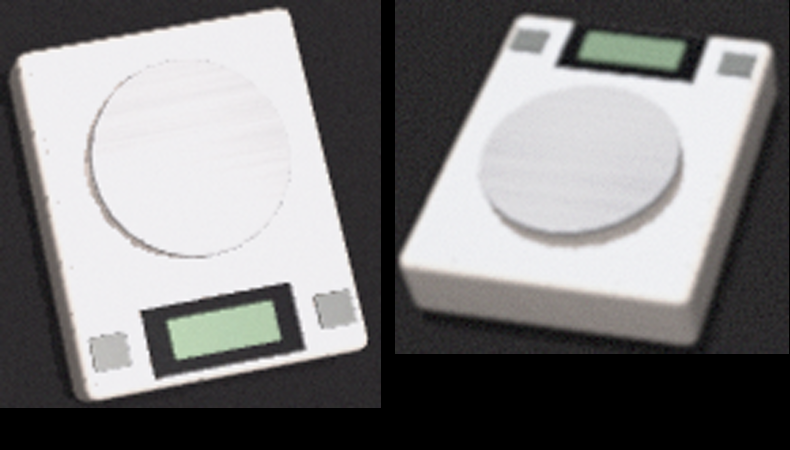

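Both crops show the round pan clearly: top centre about (430,208), scene centre about (198,228.6). Now I'll convert these to world coordinates and fit the ellipse in the scene view.

Run:
```python
import pickle
from h import *
from scipy.spatial.transform import Rotation as R
D=pickle.load(open("d.pkl","rb"))
d=D["scene"];g=cv2.medianBlur(cv2.cvtColor(d["color"],cv2.COLOR_RGB2GRAY),3)
m=((g>205)&(g<229)).astype(np.uint8);m=cv2.morphologyEx(m,cv2.MORPH_OPEN,np.ones((3,3)))
k,l,st,c=cv2.connectedComponentsWithStats(m);i=l[229,198];cc=cv2.findContours((l==i).astype(np.uint8),0,1)[0][0]
e=cv2.fitEllipse(cv2.convexHull(cc));print(st[i],e,plane(d,e[0],.076))
a=(430.2,208.1);b=(198,228.6)
print(plane(D["top"],a,.076),plane(d,b,.076),tri(D["top"],a,d,b))
for x in((393.5,208),(467,208)):print(plane(D["top"],x,.076))
from bench import env
s=env.read_state();q=s["tool_rot"];r=R.from_quat(q,scalar_first=True)
print(r.as_matrix().round(3))
```

```text
[ 160  201   76   54 3028] ((196.8485107421875, 227.57901000976562), (51.515018463134766, 75.05097198486328), 76.82765197753906) [ 0.56344559 -0.2280585   0.076     ]
[ 0.55658655 -0.23063696  0.076     ] [ 0.56492554 -0.2250097   0.076     ] (array([ 0.55793772, -0.23188016,  0.06679405]), np.float64(0.0026919780278305216))
[ 0.55690207 -0.165923    0.076     ]
[ 0.55662723 -0.29582503  0.076     ]
[[-0.     0.327 -0.945]
 [ 0.001 -0.945 -0.327]
 [-1.    -0.001 -0.   ]]
```

```bash
python3 -m crank '[0,-0.002,-0.037,-0.068,0,0,100, 0,-0.003,-0.038,-0.068,0,0,100, 0,-0.003,-0.038,-0.068,0,0,100, 0,-0.003,-0.038,-0.068,0,0,100, 0,-0.003,-0.038,-0.068,0,0,100, 0,-0.003,-0.038,-0.068,0,0,100, 0,-0.003,-0.038,-0.068,0,0,100, 0,-0.003,-0.037,-0.068,0,0,100, 0,-0.003,-0.037,-0.068,0,0,100, 0,-0.003,-0.037,-0.068,0,0,100, 0,-0.003,-0.037,-0.068,0,0,100, 0,-0.003,-0.037,-0.068,0,0,100]'
```

```text
clock: 1.25
eef_pos: [0.5081, -0.2562, 0.2313]
tool_rot: [0.385, 0.593, 0.385, -0.593]
contact_force: [1.4, -1.2, -0.7]
opening: 0.0854
```

Stopping near the pan, so I'll take a wrist view to refine its centre.

```bash
python3 -m crank '[0,0,0,0,0,0,100,0,0,0,0,0,0,100,0,0,0,0,0,0,100]'
cat >> h.py <<'E'
def wrist(tag):
    from bench import env,get_image
    from scipy.spatial.transform import Rotation as R
    s=env.read_state(); d=get_image("wrist")
    T=np.eye(4);T[:3,:3]=R.from_quat(s["tool_rot"],scalar_first=True).as_matrix();T[:3,3]=s["eef_pos"]
    W=T@d["mount"]; d["R"]=W[:3,:3].T; d["t"]=-d["R"]@W[:3,3]; d["s"]=s;d["T"]=T
    cv2.imwrite(f"pics/{tag}.png",d["color"][:,:,::-1])
    import pickle; pickle.dump(d,open(tag+".pkl","wb"))
    print(s["clock"],s["eef_pos"].round(4),T[:3,:3].round(3).tolist())
    return d
E
python3 -c "
from h import *
d=wrist('w1');print(proj(d,[.5595,-.2295,.076]))"
```

```text
clock: 1.5
eef_pos: [0.507, -0.2579, 0.2313]
tool_rot: [-0.384, -0.593, -0.384, 0.594]
contact_force: [-0.9, 0.6, 0.1]
opening: 0.0855
1.5 [ 0.507  -0.2579  0.2313] [[-0.0, 0.912, -0.409], [-0.001, -0.409, -0.912], [-1.0, -0.0, 0.001]]
[363.02262207 169.04049097]
```

View pics/w1.png

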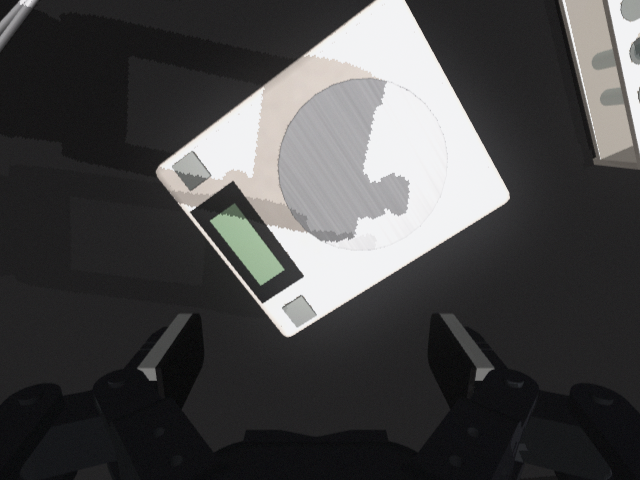

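The wrist view shows the whole pan, with columns 278..448 and rows 78..250, so its centre is about (363,164). My estimate projects to (363,169), which agrees within a few mm. Moving on to the weight.

```bash
python3 -c "
from h import *
import pickle
d=pickle.load(open('w1.pkl','rb'));print(plane(d,(363,164),.076))
for p in((278,164),(448,164),(363,78),(363,250)):print(plane(d,p,.076))"
python3 -m crank '[0,-0.003,-0.037,-0.068,0,0,100, 0,-0.003,-0.037,-0.068,0,0,100, 0,-0.003,-0.037,-0.068,0,0,100, 0,-0.003,-0.037,-0.068,0,0,100, 0,-0.003,-0.037,-0.068,0,0,100, 0,-0.003,-0.036,-0.068,0,0,100, 0,-0.003,-0.036,-0.068,0,0,100, 0,-0.003,-0.036,-0.068,0,0,100, 0,-0.003,-0.036,-0.068,0,0,100, 0,0,0,0,0,0,100, 0,0,0,0,0,0,100]'
python3 -c "
from h import *
d=wrist('w2');print(proj(d,[.5275,.166,.04]),proj(d,[.5275,.166,.068]))"
```

```text
[ 0.56090499 -0.22600223  0.076     ]
[ 0.50197727 -0.19953787  0.076     ]
[ 0.61985567 -0.25247691  0.076     ]
[ 0.58362765 -0.17017344  0.076     ]
[ 0.53513398 -0.28932073  0.076     ]
clock: 2.47
eef_pos: [0.5297, 0.0666, 0.2314]
tool_rot: [0.545, 0.45, 0.545, -0.45]
contact_force: [-0.4, -1.3, -0.2]
opening: 0.0853
2.4667 [0.5297 0.0666 0.2314] [[0.0, 0.982, 0.189], [-0.0, 0.189, -0.982], [-1.0, -0.0, 0.0]]
[335.37375551 101.90506228] [337.28136516  98.95328928]
```

View pics/w2.png

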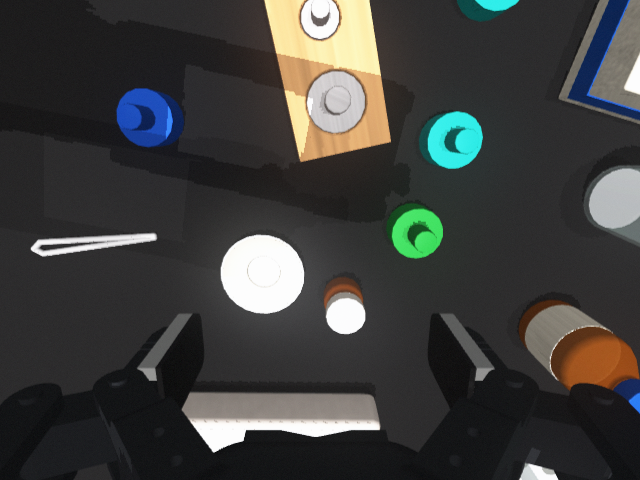

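The wrist view confirms it. The large body's centre is at (336.5,101.5) and the knob top at about (337.5,99), against predictions of (335.4,101.9) and (337.3,99). I'll turn to put the jaws across the row, then move over it.

```bash
python3 -m crank '[0,0,0,-0.071,0,0,55, 0,0,0,-0.071,0,0,55, 0,0,0,-0.071,0,0,55, 0,0.009,-0.023,0,0,0,55, 0,0.009,-0.023,0,0,0,55, 0,0.009,-0.023,0,0,0,55, 0,0.01,-0.023,0,0,0,55, 0.03,0,0,0,0,0,55, 0.03,0,0,0,0,0,55, 0.03,0,0,0,0,0,55, 0.03,0,0,0,0,0,55, 0,0,0,0,0,0,55]'
python3 -m crank '[0,0,0,0,0,0,55,0,0,0,0,0,0,55]'
python3 -c "
from h import *
d=wrist('w3');print(proj(d,[.5275,.166,.04]),proj(d,[.5275,.166,.068]));print(d['s']['opening'], d['T'][:3,:3].T@(np.array([.5275,.166,.043])-d['s']['eef_pos']))"
```

```text
clock: 3.52
eef_pos: [0.5247, 0.1626, 0.1063]
tool_rot: [0.587, 0.388, 0.592, -0.393]
contact_force: [-1.4, -0.9, 0.3]
opening: 0.0471
clock: 3.68
eef_pos: [0.5294, 0.1645, 0.1125]
tool_rot: [0.59, 0.391, 0.589, -0.39]
contact_force: [0.6, 0.1, 0.5]
opening: 0.0467
3.6833 [0.5294 0.1645 0.1125] [[0.002, 0.921, 0.39], [0.0, 0.39, -0.921], [-1.0, 0.002, 0.0]]
[312.66036418 259.46884497] [312.42034807 276.44147788]
0.04674585038203339 [ 0.06952642 -0.00125027 -0.00211675]
```

View pics/w3.png

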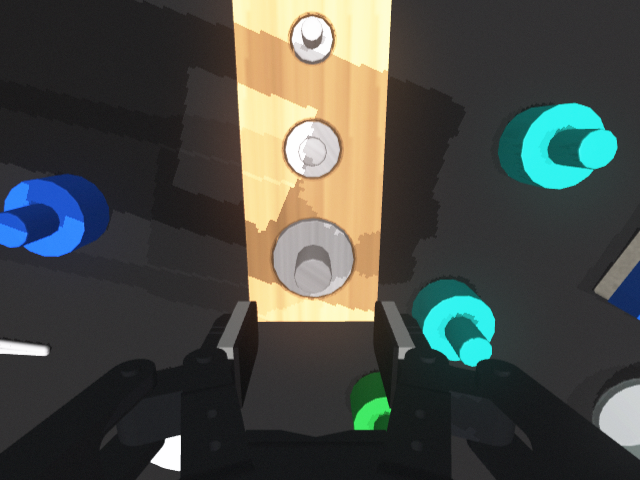

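The body disc at (313.5,258) and knob at (313,277) match the predictions to about 1 px, and the jaws straddle the knob across the row. Descending.

```bash
python3 -m crank '[0.012,-0.001,-0.002,0,0,0,55, 0.015,0,0,0,0,0,55, 0.015,0,0,0,0,0,55, 0.012,0,0,0,0,0,55, 0.008,0,0,0,0,0,55, 0.005,0,0,0,0,0,55, 0.0025,0,0,0,0,0,55, 0,0,0,0,0,0,55,0,0,0,0,0,0,55]'
python3 -c "
from h import *
d=wrist('w4');print(proj(d,[.5275,.166,.04]),proj(d,[.5275,.166,.068]));print(d['s']['opening'], d['T'][:3,:3].T@(np.array([.5275,.166,.043])-d['s']['eef_pos']))"
```

```text
clock: 4.48
eef_pos: [0.5267, 0.1672, 0.0425]
tool_rot: [0.59, 0.39, 0.59, -0.389]
contact_force: [0.1, 0.1, -0.1]
opening: 0.0469
4.4833 [0.5267 0.1672 0.0425] [[0.001, 0.92, 0.392], [0.0, 0.392, -0.92], [-1.0, 0.001, 0.0]]
[315.2896738  320.19970293] [315.43457392 357.74870729]
0.04692511681596123 [-0.00045165  0.00026157  0.00140939]
```

View pics/w4.png

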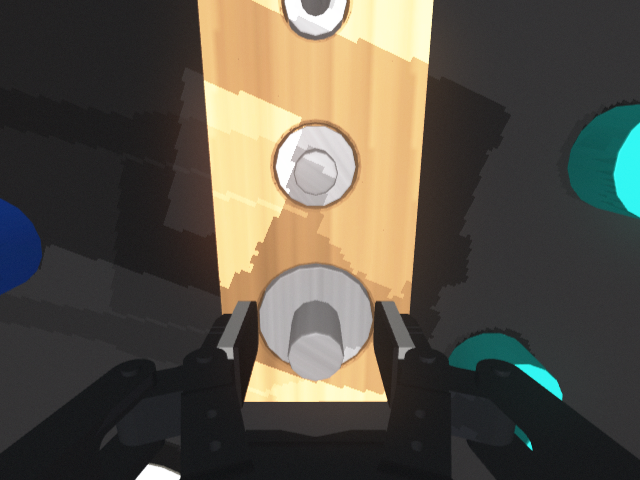

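The knob top at (316,357) is centred between the pads at (315,350), with no contact. Closing at 60 N.

```bash
python3 -m crank '[0,0,0,0,0,0,40,0,0,0,0,0,0,28,0,0,0,0,0,0,10,0,0,0,0,0,0,0,0,0,0,0,0,0,0,0,0,0,0,0,0,0,0,0,0,0,0,0,0]' 60; python3 -m crank '[0,0,0,0,0,0,0,0,0,0,0,0,0,0,0,0,0,0,0,0,0]'
```

```text
clock: 5.12
eef_pos: [0.5266, 0.1673, 0.0424]
tool_rot: [0.59, 0.39, 0.59, -0.39]
contact_force: [-0.1, 0.6, 6.0]
opening: 0.018
clock: 5.37
eef_pos: [0.5266, 0.1673, 0.0424]
tool_rot: [0.59, 0.39, 0.59, -0.389]
contact_force: [-0.4, -0.4, 5.4]
opening: 0.0178
```

Gripped (opening 18 mm, about the knob's 20 mm). Lifting straight up, slowly at first.

```bash
python3 -m crank '[-0.002,0,0,0,0,0,0,-0.004,0,0,0,0,0,0,-0.004,0,0,0,0,0,0,-0.004,0,0,0,0,0,0,-0.004,0,0,0,0,0,0,-0.004,0,0,0,0,0,0,-0.004,0,0,0,0,0,0,-0.004,0,0,0,0,0,0,0,0,0,0,0,0,0]'
python3 -c "
from h import *
d=wrist('w5')"
```

```text
clock: 6.12
eef_pos: [0.5265, 0.1672, 0.0728]
tool_rot: [0.59, 0.39, 0.59, -0.389]
contact_force: [1.4, 0.3, -4.9]
opening: 0.0184
6.1167 [0.5265 0.1672 0.0728] [[0.001, 0.92, 0.392], [0.0, 0.392, -0.92], [-1.0, 0.001, 0.0]]
```

View pics/w5.png

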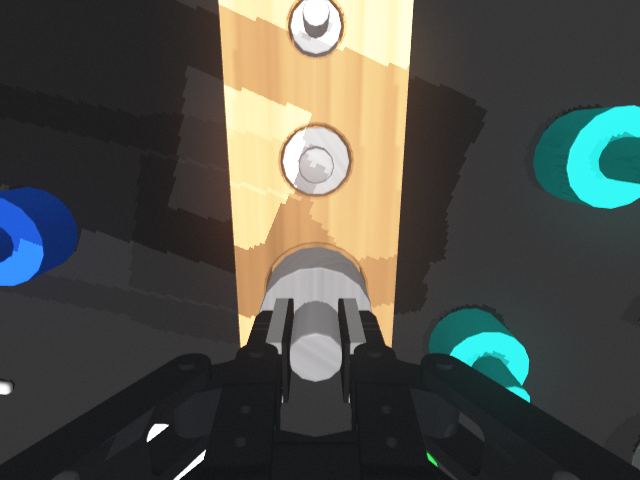

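The weight is held upright and rising with the tool: the knob top stays at the same place between the pads and the force is −5 N. Both small weights are still seated. Lifting further, then crossing.

```bash
python3 -m crank '[-0.01,0,0,0,0,0,0,-0.02,0,0,0,0,0,0,-0.025,0,0,0,0,0,0,-0.02,0,0,0,0,0,0,-0.015,0,0,0,0,0,0,-0.008,0,0,0,0,0,0, 0,-0.002,0.006,0,0,0,0, 0,-0.004,0.012,0,0,0,0,0,-0.006,0.018,0,0,0,0,0,-0.007,0.022,0,0,0,0,0,-0.008,0.024,0,0,0,0,0,-0.008,0.024,0,0,0,0]' && python3 -m crank '[0,-0.008,0.024,0,0,0,0,0,-0.008,0.024,0,0,0,0,0,-0.008,0.024,0,0,0,0,0,-0.008,0.024,0,0,0,0,0,-0.008,0.024,0,0,0,0,0,-0.008,0.024,0,0,0,0,0,-0.008,0.024,0,0,0,0,0,-0.008,0.024,0,0,0,0,0,-0.007,0.022,0,0,0,0,0,-0.006,0.018,0,0,0,0,0,-0.004,0.012,0,0,0,0,0,-0.002,0.006,0,0,0,0]'; python3 -m crank '[0,0,0,0,0,0,0,0,0,0,0,0,0,0]'
python3 -c "
from h import *
d=wrist('w6');print(d['T'][:3,:3].T@(np.array([.56,-.228,.1084])-d['s']['eef_pos']))"
```

```text
clock: 7.17
eef_pos: [0.534, 0.0539, 0.1682]
tool_rot: [0.589, 0.389, 0.591, -0.39]
contact_force: [1.3, 0.5, -4.4]
opening: 0.0185
clock: 8.17
eef_pos: [0.556, -0.2089, 0.1684]
tool_rot: [0.589, 0.39, 0.59, -0.391]
contact_force: [0.7, 0.6, -3.8]
opening: 0.018
clock: 8.33
eef_pos: [0.5563, -0.2061, 0.1691]
tool_rot: [0.589, 0.39, 0.591, -0.39]
contact_force: [0.0, -0.6, -4.2]
opening: 0.0177
8.3333 [ 0.5563 -0.2061  0.1691] [[-0.002, 0.92, 0.392], [0.001, 0.392, -0.92], [-1.0, -0.001, -0.002]]
[ 0.06061288 -0.00514345  0.02167905]
```

View pics/w6.png

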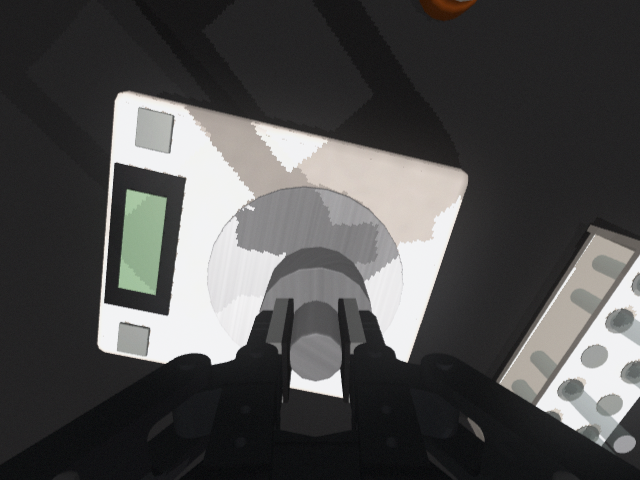

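The weight hangs upright with the knob at (316,357). The pan below spans columns 207..403, with its top edge at row 187. Checking that against my estimate.

```bash
python3 -c "
from h import *
import pickle
d=pickle.load(open('w6.pkl','rb'))
for c in((.56,-.228),(.561,-.226),(.5575,-.2306)):
  P=np.array([proj(d,[c[0]+.065*np.cos(a),c[1]+.065*np.sin(a),.076]) for a in np.linspace(0,6.28,90)])
  print(c,P[:,0].min(),P[:,0].max(),P[:,1].min())"
```

```text
(0.56, -0.228) 208.11316697275936 405.91422075250983 184.8736281655784
(0.561, -0.226) 210.54207334501308 408.669602701462 182.4834817188685
(0.5575, -0.2306) 203.22501758403266 400.7073651551564 187.197924842198
```

The pan centre is (0.559,−0.229) within 1–2 mm. Shifting over it and lowering to about 4 mm above.

```bash
python3 -m crank '[0,-0.001,0.006,0,0,0,0,0,-0.003,0.01,0,0,0,0,0,-0.002,0.006,0,0,0,0,0.006,0,0,0,0,0,0,0.012,0,0,0,0,0,0,0.014,0,0,0,0,0,0,0.012,0,0,0,0,0,0,0.008,0,0,0,0,0,0,0.004,0,0,0,0,0,0,0,0,0,0,0,0,0,0,0,0,0,0,0,0]'
python3 -c "
from h import *
d=wrist('w7');print(d['T'][:3,:3].T@(np.array([.559,-.229,.1084])-d['s']['eef_pos']),d['s']['contact_force'])"
```

```text
clock: 9.3
eef_pos: [0.5604, -0.2293, 0.1138]
tool_rot: [0.59, 0.39, 0.59, -0.39]
contact_force: [-0.4, 0.4, -4.3]
opening: 0.0181
9.3 [ 0.5604 -0.2293  0.1138] [[-0.0, 0.92, 0.392], [0.0, 0.392, -0.92], [-1.0, 0.0, -0.0]]
[ 0.00539763 -0.00116277 -0.00079104] [-0.40252277  0.39797426 -4.31010999]
```

View pics/w7.png

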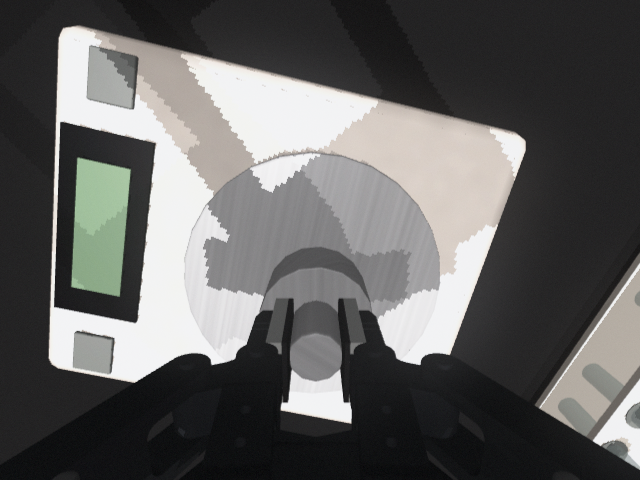

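The weight is centred over the pan, whose columns 184..440 put its centre at 312 against the weight's 316. About 5 mm remain, so I'll lower in 1 mm steps and watch the force.

```bash
python3 -m crank '[0.001,0,0,0,0,0,0,0.001,0,0,0,0,0,0,0.001,0,0,0,0,0,0,0.001,0,0,0,0,0,0,0,0,0,0,0,0,0,0,0,0,0,0,0,0]'
```

```text
clock: 9.85
eef_pos: [0.5602, -0.2292, 0.1098]
tool_rot: [0.59, 0.39, 0.59, -0.39]
contact_force: [0.3, -0.1, -3.8]
opening: 0.0179
```

```bash
python3 -m crank '[0.0005,0,0,0,0,0,0,0.0005,0,0,0,0,0,0,0,0,0,0,0,0,0]'
```

```text
clock: 10.1
eef_pos: [0.5602, -0.2292, 0.1087]
tool_rot: [0.59, 0.39, 0.59, -0.39]
contact_force: [0.3, 0.6, -5.0]
opening: 0.0182
```

```bash
python3 -m crank '[0.0005,0,0,0,0,0,0,0.0005,0,0,0,0,0,0,0,0,0,0,0,0,0]'
```

```text
clock: 10.35
eef_pos: [0.5603, -0.2292, 0.1084]
tool_rot: [0.59, 0.39, 0.59, -0.39]
contact_force: [-1.1, 1.8, 3.2]
opening: 0.0182
```

Contact: the force went from −5 to +3 N, so the weight stands on the pan at the expected height. Releasing slowly.

```bash
python3 -m crank '[-0.0003,0,0,0,0,0,0,0,0,0,0,0,0,22,0,0,0,0,0,0,26,0,0,0,0,0,0,32,0,0,0,0,0,0,40,0,0,0,0,0,0,50,0,0,0,0,0,0,55,0,0,0,0,0,0,55,0,0,0,0,0,0,55]' 20
python3 -c "
from h import *
d=wrist('w8')"
```

```text
clock: 11.1
eef_pos: [0.5603, -0.2293, 0.1081]
tool_rot: [0.59, 0.39, 0.59, -0.39]
contact_force: [0.9, 0.4, -0.6]
opening: 0.0469
11.1 [ 0.5603 -0.2293  0.1081] [[0.0, 0.92, 0.392], [0.0, 0.392, -0.92], [-1.0, 0.0, -0.0]]
```

View pics/w8.png

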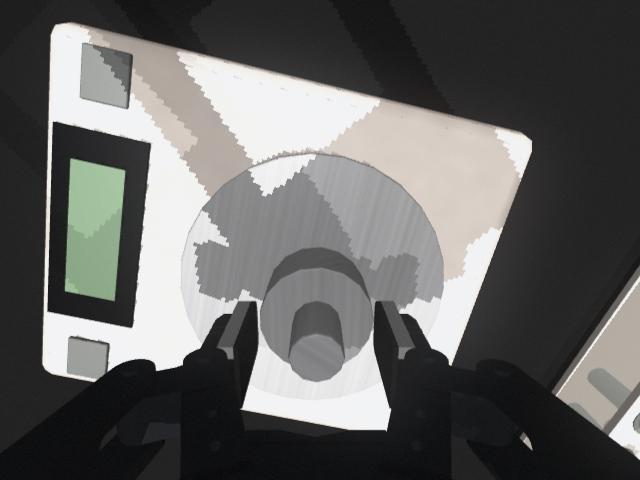

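The weight stands free and upright, with its knob top at (316,357), centred between the open pads. Retreating straight up and then clear to one side, followed by a final check with the fixed cameras.

```bash
python3 -m crank '[-0.004,0,0,0,0,0,55,-0.01,0,0,0,0,0,55,-0.02,0,0,0,0,0,55,-0.025,0,0,0,0,0,55,-0.025,0,0,0,0,0,55,-0.025,0,0,0,0,0,55,0,0,-0.02,0,0,0,55,0,0,-0.03,0,0,0,55,0,0,-0.03,0,0,0,55,0,0,-0.03,0,0,0,55,0,0,-0.02,0,0,0,55,0,0,0,0,0,0,55]'
python3 - <<'E'
from h import *
from bench import get_image
for n,(x0,y0,x1,y1) in(("top",(110,150,510,300)),("scene",(130,160,530,340))):
    d=get_image(n); c=cv2.resize(d["color"][y0:y1,x0:x1],None,fx=2,fy=2,interpolation=cv2.INTER_CUBIC)
    cv2.imwrite(f"pics/end_{n}.png",c[:,:,::-1])
    print(n,"expected knob top px in crop",[(proj(d,[.559,-.229,z])-[x0,y0])*2 for z in(.134,.076)])
E
```

```text
clock: 12.15
eef_pos: [0.5069, -0.1061, 0.2179]
tool_rot: [0.59, 0.389, 0.591, -0.389]
contact_force: [-0.4, 0.3, -0.1]
opening: 0.0467
top expected knob top px in crop [array([657.41856063,  99.47857539]), array([638.432436  , 113.50215142])]
scene expected knob top px in crop [array([123.94339479,  84.3427007 ]), array([135.1340313 , 131.38559472])]
```

View pics/end_top.png

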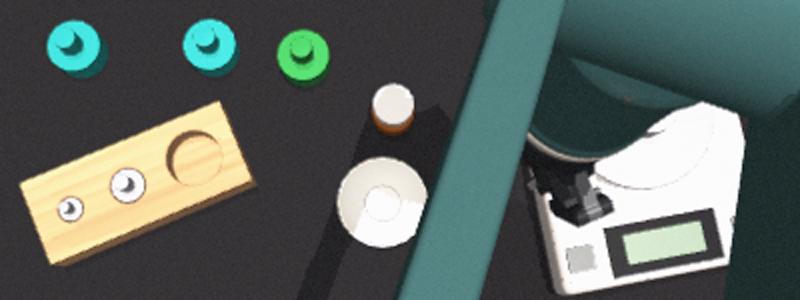

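View pics/end_scene.png

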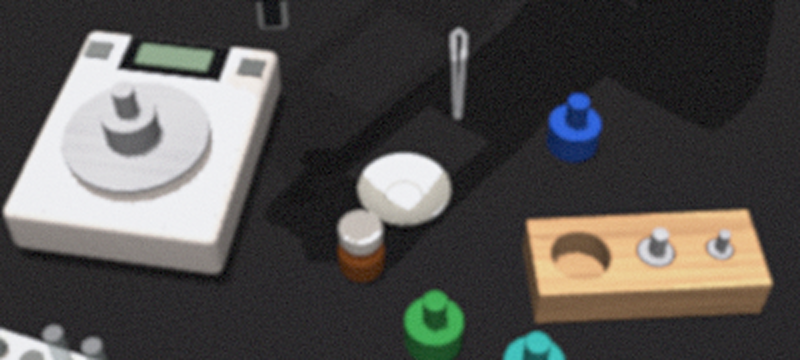

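The scene crop shows the weight upright on the pan: base centre about (132,134), pan centre about (136,135.5), so a few mm off at most. The top crop shows the empty large pocket at (195,157), with the medium (128,184) and small (70,208) weights still seated. The arm blocks the top view of the weight itself. Handing in.

```bash
python3 -m crank '[0,0,0,0,0,0,55,0,0,0,0,0,0,55]'; python3 -c "
from bench import env
print(env.job_done())"
```

```text
clock: 12.42
eef_pos: [0.5101, -0.1107, 0.2176]
tool_rot: [0.59, 0.39, 0.589, -0.39]
contact_force: [0.4, 0.1, 0.0]
opening: 0.0467
the job is handed in; nothing more can be done
None
```

The large weight is standing upright on the balance's pan, and I handed the job in at about 12.4 s of the 43 s; the system gave no verdict. I gripped it by the knob with the jaws across the row, lifted it straight up, lowered it until I felt contact, then let go slowly and backed away.

**What the last checks showed:**
- **Placement:** the scene view puts the weight about 3 mm from the pan's centre. The force changed from −5 to +3 N on contact, at the expected height.
- **Other weights:** the medium and small weights are still seated in their pockets, and the large pocket is empty.
- **Robot:** it is clear of everything, with almost no force on the tool.

**What disagreed or could not be checked:**
- **Pan position:** the scene camera put the pan's centre 6–8 mm further from the robot than the top camera did. I used the wrist camera to settle it at (0.559, −0.229).
- **Knob in the scene view:** its top appeared about 3 px below where I expected it. I put this down to that same camera offset.
- **Grip:** the fingertips rested lightly on the weight's body (about 5 N) while closing. The opening read 18 mm on the 20 mm knob.
- **Top camera:** the arm blocked its view of the weight at the end, so it could not confirm the final position.

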